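# Tuck a flashing strip under a lapped roof shingle and hold it down

### The job

Take only the top flashing strip from the stack on the wooden offcut, leaving the strips below it in place. Lay it over the joint between the two lower shingles of the roof panel, centred on and in line with that joint, and slide its leading short edge about 30 mm under the middle shingle of the upper row without lifting that shingle. Finish while still holding the strip there, pressing it flat on the lower shingles with a steady push of about 10 N; do not let go, and leave the hammer, bottle and bowl alone.

Things in the scene. Friction and masses are not known exactly. Their poses are not given: they have to be found in the camera images.
- strip_top_centre (a point): centre of the top aluminium flashing strip, the one to use: a flat plate 160 x 50 x 8 mm (its x, y, z axes), 120 g more or less; it lies on two equal strips. Either short end may lead. The strip may be gripped across its 50 mm width; this point is half-way up its thickness, 4 mm below its upper face
- strip_mid_centre (a point): centre of the second strip (same size), directly under the top one in the stack, to be left where it is
- strip_low_centre (a point): centre of the lowest strip (same size), lying on the fixed flat wooden offcut, 190 x 80 x 22 mm, whose upper face is 4 mm below this point
- mouth (a point): point on the fixed roof panel (290 x 240 mm, flat on the bench): on the upper face of the lower shingles, 28 mm above the bench, on their joint line, straight under the middle upper shingle's free edge. x points level along the joint, in under the shingle; y along its edge; z up. Lower shingles: from 170 mm before this point to 30 mm past it, each 117 mm wide, 6 mm joint
- shingle_edge (a point): middle of the lower corner of the middle upper shingle's free edge, 12 mm above the lower shingles (an 8 mm strip has 4 mm of play). Shingle: 115 long, 120 wide, 8 mm thick, centred over the joint, a fixed narrower one at each side. The space under it is open for 55 mm inward, then comes a batten. Nothing there stands higher than 49 mm above the bench
- shingle (a joint): lift angle of the middle upper shingle, rad; it is hinged (nailed) along its far edge, 115 mm from its free edge; 0 = lying in place, held down only by its own 60 g and a very weak spring; grows as the free edge is lifted (0.04 rad lifts it by 4.6 mm)
- hammer_mid (a point): loose hammer lying on the bench near the work, 260 mm long; point at the middle of its length; leave alone
- glue_mid (a point): loose white bottle with a black cap, diameter 56 mm, height 150 mm, standing on the bench; point at half height; leave alone
- nails_mid (a point): loose steel bowl, diameter 80 mm, height 60 mm, standing on the bench; point at half height; leave alone
Mind the look-alikes: they are no part of the job. Leave any blue or pink look-alike of the part that bears strip_top_centre alone.

How it is judged (in metres and radians):
On the way, in this order (a step that is already met when the one before it is completed fails the run):
1. the top strip alone is lifted clear of the stack (z of strip_top_centre in the frame of strip_mid_centre above 0.03 m and contact force between strip_top and strip_mid below 0.1 N and contact force between the fingers and strip_top above 0.5 N and distance of each of strip_mid_centre, strip_low_centre from where it was at the start of the episode below 0.02 m), for 0.2 s.
2. the strip lies flat on the lower shingles with its leading edge under the middle upper shingle (x of strip_top_centre in the frame of mouth between -0.06 and -0.038 m and y of strip_top_centre in the frame of mouth between -0.012 and 0.012 m and angle between the x axis of strip_top_centre and the x axis of mouth, either way round below 0.1 rad and z of strip_top_centre in the frame of mouth between 0.001 and 0.007 m and angle between strip_top_centre's own z axis and vertical below 0.035 rad), for 0.2 s.
At the end, for the whole second after the job is handed in: Top strip flat on the lower shingles (2 degrees, 3 mm), 20 to 42 mm under the middle upper shingle, within 12 mm and 0.1 rad of the joint line; shingle below 0.02 rad; the fingers hold or push the strip, which presses on the roof with over 4 N; other strips within 20 mm of their start (all of step 2 and value of joint shingle below 0.02 rad and contact force between strip_top and roof above 4 N and contact force between strip_top and shingle below 2 N and contact force between the fingers and strip_top above 2 N and linear speed of strip_top below 0.02 m/s and distance of each of strip_mid_centre, strip_low_centre from where it was at the start of the episode below 0.02 m); the arm keeps its last pose, push and grip.
It fails at once if the middle upper shingle is lifted (more than 0.04 rad, 4.6 mm at its edge) (value of joint shingle above 0.04 rad).
It fails at once if a lower strip of the stack is moved by more than 20 mm (distance of any of strip_mid_centre, strip_low_centre from where it was at the start of the episode above 0.02 m).
It fails at once if the hammer, bottle or bowl is moved by more than 30 mm (distance of any of hammer_mid, glue_mid, nails_mid from where it was at the start of the episode above 0.03 m).
It also fails if it takes over 48 s, if anything falls off the work surface, if the arm or the gripper's body presses on something with over 40 N, if the wrist force passes 120 N, or if a joint passes its speed limit or range.

### The arm

A 6-joint arm with a two-finger parallel gripper is mounted at the origin on the work surface. World frame = base frame: x ahead of the robot, y to its left, z up, the work surface at z = 0. Lengths are in mm, angles in rad, forces in N, time in s.
With the tool pointing down it reaches from about 350 to 775 mm from the base axis. Payload 7.3 kg.
Tool frame: the origin (TCP) lies at the very end of the fingers, on their centre line; the grasp point (between the pads) lies 19 mm behind it; z points along the fingers, y is the line along which they close (so a half turn about z gives the same grasp; the last joint's range is limited). The gripper opens to 92 mm and grips with 3 to 60 N. Pads are 19 mm wide; open, the fingers measure 130 mm over their backs; the gripper's body (75 mm by 190 mm) begins 47 mm behind the grasp point.
Start: joints at [-1.476, 0.342, 1.524, -0, 1.275, -0.146], TCP at [125.223, -509.867, 226.741] pointing down, gripper open.
Joint ranges: [-2.53, 2.53], [-0.77, 2.02], [0.04, 2.7], [-1, 4.14], [0.28, 2.66], [-3.11, 3.11]. Speed limits (rad/s): [2.57, 2.57, 3.14, 3.14, 3.14, 3.14].

### API

Orientations are given as [roll, pitch, yaw] about the fixed x, y, z axes, in that order (R = Rz(yaw) Ry(pitch) Rx(roll)).
In Python, from plant import bot gives the robot as it stands.
- The arm moves only by the tool send_rows, never from a script. Its argument "rows" is a list of rows, each an object of numbers: "x", "y", "z": the shift along the tool's x, y, z in units of 0.2 m (1.0 is 0.2 m); "ax", "ay", "az": the turn, a rotation vector about the tool's x, y, z in units of 60 degrees (1.0 is 60 degrees); "jaw": the opening, from -1 (shut) to 1 (fully open), so that 0 is half open. In form: [{"x": .., "y": .., "z": .., "ax": .., "ay": .., "az": .., "jaw": ..}, ...]. A call has exactly 10 rows; each row is the pose to reach, as a shift and turn from the pose commanded when the call began, along the tool's axes at that moment; what a row does not reach only later rows make up. A row lasts 1/8 s, in which the tool goes at most 62.5 mm and 10.7 degrees, less where a joint would pass 70% of its speed; a pose out of reach is approached as far as the arm can. A call with a number of a shift or a turn outside -1 to 1 is refused whole. A call with a gripper value outside its range is refused whole. The fingers move at their own pace and stop on an object; the grip force is fixed at half the most. Time passes only in rows, so rows that repeat a pose let the fingers close, or fill a call up. It gives the time, the measured TCP pose, the force, the opening and the grip force at its end, in the units of the state.
- bot.get_obs(): the state, without advancing time (a new reading comes with each control period).
- bot.capture(name): name is "side" or "top" or "wrist"; returns (picture, depth): 400x640x3 uint8, red, green, blue; 400x640 float32, mm along the optical axis (not along the pixel's ray), 0 where there is no reading.
- bot.camera_model(name): a dict with "vertical_fov" (degrees; the focal length in pixels is half the picture's height over the tangent of half this angle, whatever the lens; pixels are square), "cx", "cy" (the principal point, pixels), "k1" (the pictures are not rectified: a ray, as slopes to the right and down, at radius r is drawn at 1 + k1 r^2 times it, then the intrinsics apply), "R" (3x3) and "t" (3): a world point X has camera coordinates R X + t; the wrist camera has in their place "T_tool_cam" (4x4, takes a point from camera to tool coordinates, whose origin is the TCP and whose axes are the flange's). Camera axes: x right, y down, z forward; pixel columns grow to the right and rows downward; lengths in mm; the calibration is good to about 2 mm. A picture is of the moment at which its call begins: read the wrist's pose just before it. camera_model takes no time and is no camera call.
- bot.close_job(): hands the job in; it is judged then, once.
The state is a dict: "time": time; "joint_positions": joint angles; "dq": joint speeds; "tau": joint torques, N m; "tool_pos": TCP position; "tcp_rot": TCP orientation; "contact_force": force on the tool from outside, world axes, zero at the start; "moment": the same for the moment, N m; "grip_width": finger opening in mm; "finger_force": force on a finger pad.
Only numpy, scipy, OpenCV 4.12 (cv2) and the standard library are available. Lean on these libraries where they do the work, as an engineer would, in place of code of your own. Each camera call takes 0.05 s, during which the arm holds its last target. There are 200 camera calls.

## Working session

There is one attempt and no reset: what is moved stays moved. The work goes in short steps, Python scripts to look and compute and a tool call to move; the robot and the scene stay as the last step left them, time stands still between calls to the robot, and variables do not carry over. Pictures are saved under pics/ and viewed, at most 10 in all, crops included, and the job is handed in when it is done.

Besides the shell and the picture viewer there is one more tool, called after "Emit:" in YAML: its name, and indented under it one key for each argument. send_rows: Moves the arm, as the interface text tells. Its arguments: {"type":"object","properties":{"rows":{"type":"array","items":{"type":"object","properties":{"x":{"type":"number","minimum":-1,"maximum":1},"y":{"type":"number","minimum":-1,"maximum":1},"z":{"type":"number","minimum":-1,"maximum":1},"ax":{"type":"number","minimum":-1,"maximum":1},"ay":{"type":"number","minimum":-1,"maximum":1},"az":{"type":"number","minimum":-1,"maximum":1},"jaw":{"type":"number"}}}}},"required":["rows"]}

```bash
mkdir -p pics; ls; cat > h.py <<'E'
import numpy as np,cv2
from plant import bot
from scipy.spatial.transform import Rotation as Ro
def K(m,h=400):
    return h/2/np.tan(np.radians(m["vertical_fov"])/2)
def rays(m,uv):
    uv=np.asarray(uv,float).reshape(-1,2);f=K(m)
    d=(uv-[m["cx"],m["cy"]])/f;s=d.copy()
    for _ in range(20): s=d/(1+m["k1"]*(s**2).sum(1,keepdims=True))
    return np.c_[s,np.ones(len(s))]
def pose(m,o=None):
    if "R" in m: R=np.array(m["R"]);return R.T,-R.T@np.array(m["t"])
    T=np.array(m["T_tool_cam"]);Rt=Ro.from_euler('xyz',o["tcp_rot"]).as_matrix()
    return Rt@T[:3,:3],Rt@T[:3,3]+np.array(o["tool_pos"])
def onplane(m,uv,z,o=None):
    R,c=pose(m,o);d=rays(m,uv)@R.T
    return c+d*((z-c[2])/d[:,2])[:,None]
def world(m,D,o=None):
    v,u=np.mgrid[:400,:640];R,c=pose(m,o)
    P=rays(m,np.c_[u.ravel(),v.ravel()])*D.reshape(-1,1)
    return (P@R.T+c).reshape(400,640,3)
E
python3 - <<'E'
from h import *
o=bot.get_obs();print(o)
for n in("top","side"):
    im,D=bot.capture(n);cv2.imwrite(f"pics/{n}.png",im[:,:,::-1]);np.savez(f"{n}.npz",im=im,D=D)
    m=bot.camera_model(n);print(n,m)
E
```

```text
pics
{'time': 0.0, 'joint_positions': array([-1.47599658e+00,  3.42730559e-01,  1.52500136e+00,  1.97762410e-05,
        1.27541253e+00, -1.46057409e-01]), 'dq': array([-1.50561794e-03, -3.54993340e-04, -9.99418366e-04,  3.16566718e-05,
        3.79342258e-04, -1.06935755e-03]), 'tau': array([-1.27979915e-04, -4.31240451e+01, -2.44220620e+01,  7.18770898e-02,
        5.59611549e-02, -1.09562422e-04]), 'tool_pos': array([ 125.19057307, -509.43950149,  226.0463675 ]), 'tcp_rot': array([-3.14006013e+00, -2.44556302e-04,  2.40851201e-01]), 'contact_force': array([-0.12747932, -0.24839445, -0.53411943]), 'moment': array([-0.00642983, -0.07547592,  0.03695296]), 'finger_force': 0.0, 'grip_width': 91.89708644400449}
top {'vertical_fov': 51.3582142588247, 'cx': 312.68252282490107, 'cy': 199.15186385278173, 'k1': 0.0012073193191950446, 'R': array([[-0.05706764, -0.99836704,  0.00255546],
       [-0.97730011,  0.05533998, -0.20450424],
       [ 0.20402887, -0.01416802, -0.97886234]]), 't': array([  40.04544492,  589.75338239, 1254.51162853])}
side {'vertical_fov': 55.35487610907305, 'cx': 322.8513854676927, 'cy': 202.0047670712776, 'k1': -0.08836103230866915, 'R': array([[-0.96661159, -0.25622355,  0.00339446],
       [-0.14759092,  0.54586486, -0.82477177],
       [ 0.20947304, -0.79773495, -0.56545557]]), 't': array([ 558.77954435,  169.5021137 , 1272.12333791])}
```

View pics/top.png

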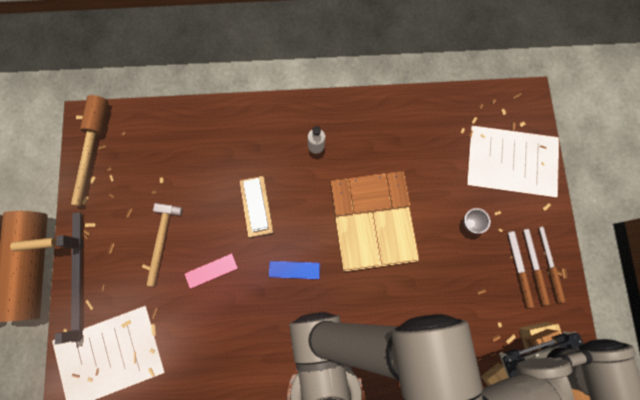

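View pics/side.png

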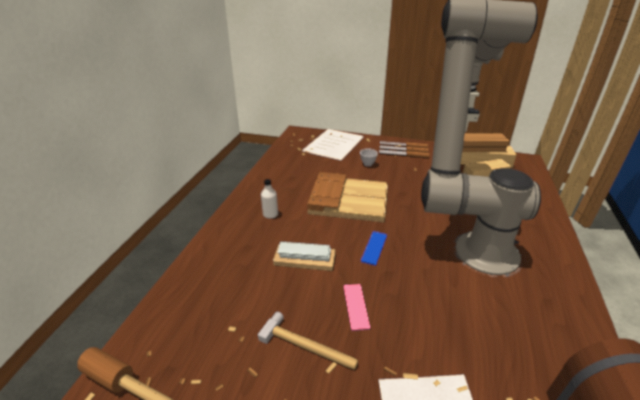

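The top view shows the white strip stack at about (256,206), with the roof joint running from (380,266) to (374,210) and the upper row's edge near row 212. The bottle is at (316,140), the bowl at (477,221) and the hammer at (160,245). The side view agrees.

```bash
python3 - <<'E'
from h import *
d=np.load("top.npz");im,D=d["im"],d["D"];m=bot.camera_model("top")
hsv=cv2.cvtColor(im,cv2.COLOR_RGB2HSV);W=world(m,D)
def rect(mask,roi,z,name):
    M=np.zeros((400,640),np.uint8);x0,y0,x1,y1=roi;M[y0:y1,x0:x1]=mask[y0:y1,x0:x1]*255
    c=max(cv2.findContours(M,0,cv2.CHAIN_APPROX_NONE)[0],key=cv2.contourArea)
    P=onplane(m,c.reshape(-1,2),z)
    r=cv2.minAreaRect(P[:,:2].astype(np.float32));print(name,r,cv2.boxPoints(r).round(1).tolist(),"area",cv2.contourArea(c))
    q=W[M>0];print("  depth z pct",np.percentile(q[:,2],[5,50,95]).round(1))
    return M
rect((hsv[...,1]<60)&(hsv[...,2]>150),(230,165,285,245),46,"strip")
Y=rect((hsv[...,2]>170)&(hsv[...,1]<180)&(hsv[...,0]>15),(325,195,425,280),28,"yellow")
rect(np.abs(W[...,2]-40)<30,(320,160,430,285),28,"panel")
for r in range(205,272,6): print(r,im[r,366:388].sum(1).tolist())
for c in(345,360,373,385,400): print(c,im[198:220,c].sum(1).tolist(),hsv[198:220,c,0].tolist())
b=cv2.resize(im[150:285,230:430],None,fx=4,fy=4,interpolation=cv2.INTER_CUBIC);cv2.imwrite("pics/crop.png",b[:,:,::-1])
E
```

```text
strip ((587.7489013671875, 190.16314697265625), (169.72642517089844, 53.29399108886719), 8.6395902633667) [[499.79998779296875, 203.8000030517578], [507.8999938964844, 151.10000610351562], [675.7000122070312, 176.60000610351562], [667.5999755859375, 229.3000030517578]] area 803.5
  depth z pct [30.2 45.1 49.9]
yellow ((460.0130310058594, -189.58621215820312), (174.83018493652344, 241.29835510253906), 4.51761531829834) [[363.3999938964844, -76.19999694824219], [382.3999938964844, -316.70001220703125], [556.7000122070312, -303.0], [537.7000122070312, -62.400001525878906]] area 3989.0
  depth z pct [21.2 27.4 31.9]
panel ((519.0180053710938, -185.55233764648438), (294.972900390625, 246.3311004638672), 4.450677394866943) [[362.3999938964844, -74.19999694824219], [381.5, -319.79998779296875], [675.5999755859375, -296.8999938964844], [656.5, -51.29999923706055]] area 6716.0
  depth z pct [22.4 29.7 50.4]
205 [390, 386, 388, 389, 385, 384, 381, 386, 385, 385, 380, 386, 382, 382, 382, 378, 376, 375, 368, 371, 372, 369]
211 [334, 304, 297, 316, 320, 294, 297, 306, 328, 357, 440, 480, 489, 498
[... 1511 characters left out ...]
[12, 12, 12, 12, 13, 12, 12, 12, 12, 13, 12, 12, 12, 13, 13, 16, 17, 21, 23, 23, 23, 23]
373 [379, 393, 392, 382, 386, 387, 386, 386, 384, 375, 376, 364, 342, 306, 358, 433, 465, 469, 458, 440, 468, 545] [12, 12, 12, 12, 12, 12, 12, 12, 12, 12, 12, 12, 13, 14, 16, 16, 16, 17, 17, 17, 16, 17]
385 [391, 383, 377, 378, 378, 378, 378, 371, 374, 366, 324, 302, 437, 556, 581, 584, 583, 590, 590, 590, 594, 597] [12, 12, 12, 12, 12, 12, 12, 12, 12, 12, 12, 14, 17, 18, 20, 20, 20, 21, 20, 20, 20, 20]
400 [347, 355, 355, 355, 360, 358, 361, 364, 328, 325, 493, 610, 629, 633, 633, 635, 630, 632, 630, 631, 627, 623] [12, 12, 12, 12, 12, 12, 12, 12, 12, 15, 17, 21, 22, 23, 23, 23, 23, 23, 23, 23, 22, 22]
```

View pics/crop.png

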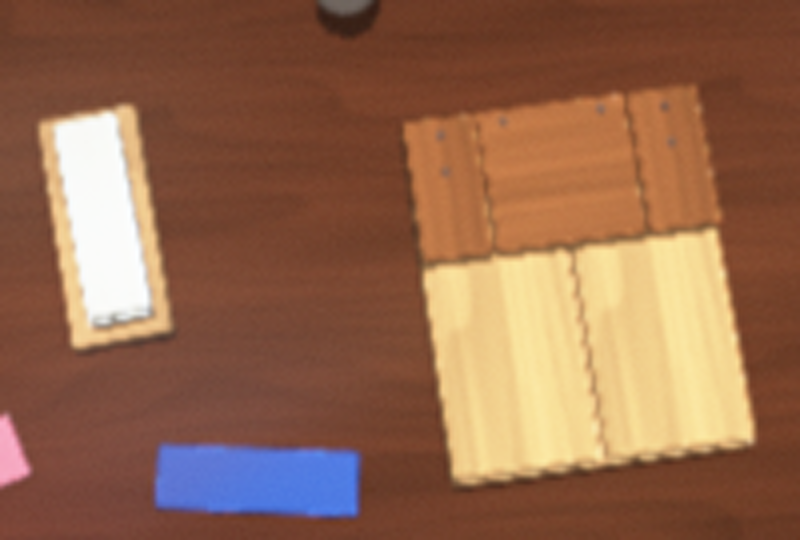

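```bash
cat >> h.py <<'E'
def rel(p,yaw,c=None):
    """shift/turn in row units from pose c=(pos,rpy) (default measured) to down-pointing pose"""
    o=bot.get_obs();c=c or (o["tool_pos"],o["tcp_rot"])
    R0=Ro.from_euler('xyz',c[1]).as_matrix();R1=Ro.from_euler('xyz',[np.pi,0,yaw]).as_matrix()
    print("shift",(R0.T@(np.array(p)-c[0])/200).round(4),"turn",(np.degrees(Ro.from_matrix(R0.T@R1).as_rotvec())/60).round(4))
E
python3 - <<'E'
from h import *
print(bot.camera_model("wrist"))
m=bot.camera_model("top")
uv=[(373,217),(373.8,223),(374.8,229),(375.8,235),(376.8,241),(377.9,247),(378.8,253),(379.9,259)]
P=onplane(m,uv,27);f=np.polyfit(P[:,0],P[:,1],1);print("joint",f,np.arctan(f[0]),P.round(1)[[0,-1]])
print("edge top z48",onplane(m,[(360,211.5),(373,210.5),(385,208.5)],48).round(1))
print("edge low z40",onplane(m,[(360,213),(373,211.5),(385,209.5)],40).round(1))
print("bottle base/bowl",onplane(m,[(316,150),(477,225)],0).round(0))
rel([500,-190,330],0.08);rel([545,-190,330],0.08)
E
```

```text
{'vertical_fov': 71.08426682005131, 'cx': 322.53842532055023, 'cy': 201.27660694147312, 'k1': 0.002933638094770181, 'T_tool_cam': array([[-2.50780404e-04, -9.51472070e-01, -3.07735013e-01,
         8.32929617e+01],
       [ 9.99999863e-01, -9.72040523e-05, -5.14382252e-04,
         2.62832373e-01],
       [ 4.59507255e-04, -3.07735100e-01,  9.51471964e-01,
        -1.58869459e+02],
       [ 0.00000000e+00,  0.00000000e+00,  0.00000000e+00,
         1.00000000e+00]])}
joint [ 7.64650332e-02 -2.24442386e+02] 0.07631652601457797 [[ 528.6 -184.4   27. ]
 [ 393.8 -194.5   27. ]]
edge top z48 [[ 545.3 -141.4   48. ]
 [ 546.2 -182.9   48. ]
 [ 550.4 -221.6   48. ]]
edge low z40 [[ 541.8 -142.1   40. ]
 [ 544.3 -183.9   40. ]
 [ 548.6 -222.8   40. ]]
bottle base/bowl [[ 773.  -15.    0.]
 [ 487. -526.    0.]]
shift [ 2.201  -1.1051 -0.5175] turn [-1.300e-03 -1.000e-04  1.536e-01]
shift [ 2.4196 -1.0515 -0.5175] turn [-1.300e-03 -1.000e-04  1.536e-01]
```

Emit:
send_rows:
  rows:
    - {"x": 0.3, "y": -0.15, "z": -0.1, "jaw": 1}
    - {"x": 0.5, "y": -0.25, "z": -0.2, "jaw": 1}
    - {"x": 0.8, "y": -0.4, "z": -0.3, "jaw": 1}
    - {"x": 1, "y": -0.5, "z": -0.4, "jaw": 1}
    - {"x": 1, "y": -0.5, "z": -0.5, "jaw": 1}
    - {"x": 1, "y": -0.5, "z": -0.5, "jaw": 1}
    - {"x": 1, "y": -0.5, "z": -0.5, "jaw": 1}
    - {"x": 1, "y": -0.5, "z": -0.5, "jaw": 1}
    - {"x": 1, "y": -0.5, "z": -0.5, "jaw": 1}
    - {"x": 1, "y": -0.5, "z": -0.5, "jaw": 1}

```text
schema error: expected keys x, y, z, ax, ay, az, jaw
```

Emit:
send_rows:
  rows:
    - {"x": 0.3, "y": -0.15, "z": 0, "jaw": 1}
    - {"x": 0.5, "y": -0.25, "z": 0, "jaw": 1}
    - {"x": 0.8, "y": -0.4, "z": 0, "jaw": 1}
    - {"x": 1, "y": -0.55, "z": 0, "az": 0.05, "jaw": 1}
    - {"x": 1, "y": -0.6, "z": 0, "az": 0.1, "jaw": 1}
    - {"x": 1, "y": -0.6, "z": 0, "az": 0.15, "jaw": 1}
    - {"x": 1, "y": -0.6, "z": 0, "az": 0.15, "jaw": 1}
    - {"x": 1, "y": -0.6, "z": 0, "az": 0.15, "jaw": 1}
    - {"x": 1, "y": -0.6, "z": 0, "az": 0.15, "jaw": 1}
    - {"x": 1, "y": -0.6, "z": 0, "az": 0.15, "jaw": 1}

```text
schema error: expected keys x, y, z, ax, ay, az, jaw
```

Emit:
send_rows:
  rows:
    - {"x": 0.3, "y": -0.15, "z": -0.1, "ax": 0, "ay": 0, "az": 0, "jaw": 1}
    - {"x": 0.5, "y": -0.25, "z": -0.2, "ax": 0, "ay": 0, "az": 0, "jaw": 1}
    - {"x": 0.8, "y": -0.4, "z": -0.3, "ax": 0, "ay": 0, "az": 0, "jaw": 1}
    - {"x": 1, "y": -0.5, "z": -0.4, "ax": 0, "ay": 0, "az": 0, "jaw": 1}
    - {"x": 1, "y": -0.5, "z": -0.5, "ax": 0, "ay": 0, "az": 0, "jaw": 1}
    - {"x": 1, "y": -0.5, "z": -0.5, "ax": 0, "ay": 0, "az": 0, "jaw": 1}
    - {"x": 1, "y": -0.5, "z": -0.5, "ax": 0, "ay": 0, "az": 0, "jaw": 1}
    - {"x": 1, "y": -0.5, "z": -0.5, "ax": 0, "ay": 0, "az": 0, "jaw": 1}
    - {"x": 1, "y": -0.5, "z": -0.5, "ax": 0, "ay": 0, "az": 0, "jaw": 1}
    - {"x": 1, "y": -0.5, "z": -0.5, "ax": 0, "ay": 0, "az": 0, "jaw": 1}

```text
time: 1.35
tool_pos: [295.4, -365.2, 326.4]
tcp_rot: [-3.141, 0.0, 0.24]
contact_force: [-0.5, -0.6, -0.4]
grip_width: 91.7
finger_force: 0.0
```

Emit:
send_rows:
  rows:
    - {"x": 0.3, "y": -0.15, "z": 0, "ax": 0, "ay": 0, "az": 0, "jaw": 1}
    - {"x": 0.5, "y": -0.25, "z": 0, "ax": 0, "ay": 0, "az": 0, "jaw": 1}
    - {"x": 0.8, "y": -0.4, "z": 0, "ax": 0, "ay": 0, "az": 0, "jaw": 1}
    - {"x": 1, "y": -0.55, "z": 0, "ax": 0, "ay": 0, "az": 0.05, "jaw": 1}
    - {"x": 1, "y": -0.6, "z": 0, "ax": 0, "ay": 0, "az": 0.1, "jaw": 1}
    - {"x": 1, "y": -0.6, "z": 0, "ax": 0, "ay": 0, "az": 0.15, "jaw": 1}
    - {"x": 1, "y": -0.6, "z": 0, "ax": 0, "ay": 0, "az": 0.15, "jaw": 1}
    - {"x": 1, "y": -0.6, "z": 0, "ax": 0, "ay": 0, "az": 0.15, "jaw": 1}
    - {"x": 1, "y": -0.6, "z": 0, "ax": 0, "ay": 0, "az": 0.15, "jaw": 1}
    - {"x": 1, "y": -0.6, "z": 0, "ax": 0, "ay": 0, "az": 0.15, "jaw": 1}

```text
time: 2.6
tool_pos: [461.1, -201.0, 326.7]
tcp_rot: [3.141, 0.0, 0.084]
contact_force: [-0.0, -0.7, 0.6]
grip_width: 91.5
finger_force: 0.0
```

```bash
python3 - <<'E'
from h import *
import pickle
o=bot.get_obs();im,D=bot.capture("wrist");cv2.imwrite("pics/w1.png",im[:,:,::-1]);pickle.dump((o,im,D),open("w1.pkl","wb"))
rel([570,190,230],0.15)
E
```

```text
shift [ 0.7055 -1.9026  0.4835] turn [ 0.0001 -0.     -0.0634]
```

View pics/w1.png

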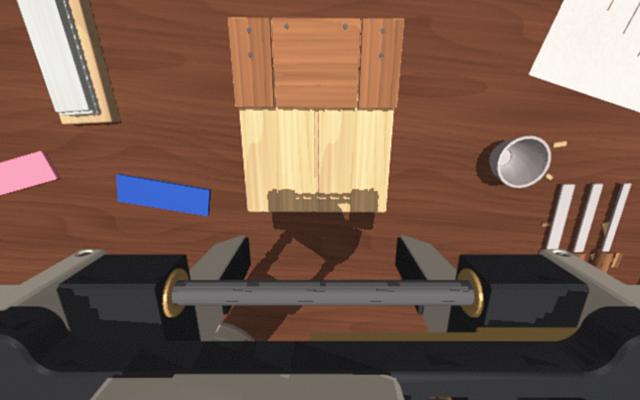

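The wrist view shows the joint at column ~318, from row 110 to 210, and the middle shingle's free edge at row ~108, columns 272–360. Next I move over the stack.

Emit:
send_rows:
  rows:
    - {"x": 0.1, "y": -0.25, "z": 0, "ax": 0, "ay": 0, "az": 0, "jaw": 1}
    - {"x": 0.2, "y": -0.5, "z": 0, "ax": 0, "ay": 0, "az": 0, "jaw": 1}
    - {"x": 0.3, "y": -0.75, "z": 0, "ax": 0, "ay": 0, "az": 0, "jaw": 1}
    - {"x": 0.35, "y": -1, "z": 0, "ax": 0, "ay": 0, "az": 0, "jaw": 1}
    - {"x": 0.35, "y": -1, "z": 0, "ax": 0, "ay": 0, "az": 0, "jaw": 1}
    - {"x": 0.35, "y": -1, "z": 0, "ax": 0, "ay": 0, "az": 0, "jaw": 1}
    - {"x": 0.35, "y": -1, "z": 0, "ax": 0, "ay": 0, "az": 0, "jaw": 1}
    - {"x": 0.35, "y": -1, "z": 0, "ax": 0, "ay": 0, "az": 0, "jaw": 1}
    - {"x": 0.35, "y": -1, "z": 0, "ax": 0, "ay": 0, "az": 0, "jaw": 1}
    - {"x": 0.35, "y": -1, "z": 0, "ax": 0, "ay": 0, "az": 0, "jaw": 1}

```text
time: 3.9
tool_pos: [514.2, 4.0, 326.7]
tcp_rot: [3.141, 0.0, 0.083]
contact_force: [-0.5, 0.2, -0.6]
grip_width: 91.7
finger_force: 0.0
```

Emit:
send_rows:
  rows:
    - {"x": 0.1, "y": -0.25, "z": 0.1, "ax": 0, "ay": 0, "az": 0, "jaw": 1}
    - {"x": 0.2, "y": -0.5, "z": 0.2, "ax": 0, "ay": 0, "az": 0, "jaw": 1}
    - {"x": 0.3, "y": -0.75, "z": 0.35, "ax": 0, "ay": 0, "az": 0, "jaw": 1}
    - {"x": 0.3, "y": -0.9, "z": 0.5, "ax": 0, "ay": 0, "az": -0.06, "jaw": 1}
    - {"x": 0.3, "y": -0.9, "z": 0.5, "ax": 0, "ay": 0, "az": -0.06, "jaw": 1}
    - {"x": 0.3, "y": -0.9, "z": 0.5, "ax": 0, "ay": 0, "az": -0.06, "jaw": 1}
    - {"x": 0.3, "y": -0.9, "z": 0.5, "ax": 0, "ay": 0, "az": -0.06, "jaw": 1}
    - {"x": 0.3, "y": -0.9, "z": 0.5, "ax": 0, "ay": 0, "az": -0.06, "jaw": 1}
    - {"x": 0.3, "y": -0.9, "z": 0.5, "ax": 0, "ay": 0, "az": -0.06, "jaw": 1}
    - {"x": 0.3, "y": -0.9, "z": 0.5, "ax": 0, "ay": 0, "az": -0.06, "jaw": 1}

```text
time: 5.15
tool_pos: [559.1, 188.5, 226.9]
tcp_rot: [3.142, -0.0, 0.146]
contact_force: [0.3, -0.1, 0.1]
grip_width: 91.5
finger_force: 0.0
```

```bash
python3 - <<'E'
from h import *
import pickle
m=bot.camera_model("wrist")
o,im,D=pickle.load(open("w1.pkl","rb"))
g=im.sum(2).astype(int);hsv=cv2.cvtColor(im,cv2.COLOR_RGB2HSV)
pts=[]
for r in range(116,184,3):
    s=g[r,310:326].max()-g[r,310:326];k=s.argmax();w=s[max(k-2,0):k+3]**2;pts.append(((w*np.arange(max(k-2,0),max(k-2,0)+len(w))).sum()/w.sum()+310,r))
P=onplane(m,pts,27,o);f=np.polyfit(P[:,0],P[:,1],1);print("joint",f,np.arctan(f[0]),"res",np.std(P[:,1]-np.polyval(f,P[:,0])))
for c in(285,300,330,345): print(c,g[100:116,c].tolist(),hsv[100:116,c,0].tolist())
print(onplane(m,[(c,107.5) for c in(280,318,355)],40,o).round(1).tolist(),onplane(m,[(318,106),(318,109)],40,o).round(1).tolist())
W=world(m,D,o)
for r in (60,85,95,125,150): print("z",r,np.median(W[r-4:r+4,280:350,2]).round(1))
M=(((hsv[...,0]<25)&(g>230))).astype(np.uint8)*0
o=bot.get_obs();im,D=bot.capture("wrist");cv2.imwrite("pics/w2.png",im[:,:,::-1]);pickle.dump((o,im,D),open("w2.pkl","wb"))
E
```

```text
joint [ 8.06714982e-02 -2.30575232e+02] 0.08049717789371648 res 0.28221948292535687
285 [393, 397, 407, 411, 406, 408, 364, 316, 335, 374, 533, 656, 666, 661, 661, 657] [12, 12, 12, 11, 12, 11, 11, 13, 16, 16, 16, 22, 23, 23, 23, 22]
300 [389, 388, 401, 411, 408, 403, 388, 349, 342, 370, 525, 655, 666, 659, 656, 658] [12, 12, 12, 11, 12, 12, 12, 13, 15, 16, 15, 22, 23, 22, 22, 22]
330 [397, 393, 396, 398, 407, 405, 404, 368, 315, 349, 511, 646, 655, 647, 649, 645] [12, 12, 11, 12, 12, 12, 12, 12, 15, 16, 15, 21, 22, 22, 22, 22]
345 [397, 393, 389, 397, 407, 411, 404, 352, 292, 320, 464, 600, 618, 613, 609, 607] [12, 12, 12, 11, 12, 12, 12, 12, 15, 16, 16, 18, 21, 20, 19, 19]
[[543.4, -129.9, 40.0], [548.2, -187.0, 40.0], [552.8, -242.7, 40.0]] [[550.3, -186.9, 40.0], [546.0, -187.2, 40.0]]
z 60 48.9
z 85 49.0
z 95 49.0
z 125 28.9
z 150 29.0
```

View pics/w2.png

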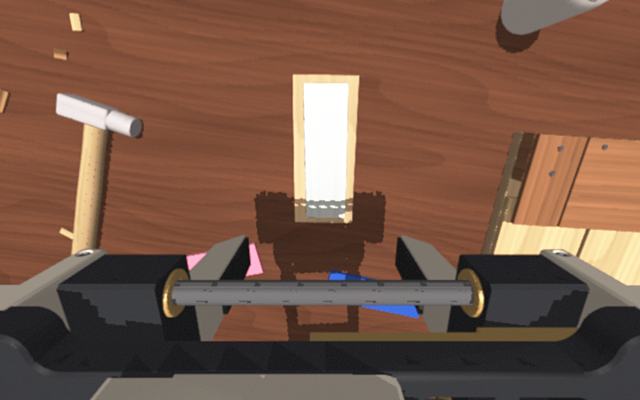

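The stack is at columns 304–350. The strip's far end is at row 82 and its near end at about row 218, with the last part in the gripper's shadow. I measure it from that.

```bash
python3 - <<'E'
from h import *
import pickle
m=bot.camera_model("wrist");o,im,D=pickle.load(open("w2.pkl","rb"))
hsv=cv2.cvtColor(im,cv2.COLOR_RGB2HSV)
M=np.zeros((400,640),np.uint8);M[70:232,285:370]=((hsv[...,1]<70)&(hsv[...,2]>90))[70:232,285:370]*255
c=np.vstack([k for k in cv2.findContours(M,0,1)[0] if cv2.contourArea(k)>20])
P=onplane(m,c.reshape(-1,2),46,o);r=cv2.minAreaRect(P[:,:2].astype(np.float32));print(r)
print(cv2.boundingRect(c))
for row in (100,130,160,185): print(row,np.flatnonzero(M[row])[[0,-1]],onplane(m,[(np.flatnonzero(M[row])[0]-.5,row),(np.flatnonzero(M[row])[-1]+.5,row)],46,o).round(1)[:,:2].tolist())
W=world(m,D,o);print(np.median(W[90:190,315:340,2]))
print(im[210:226,327].sum(1),im[76:86,327].sum(1))
E
```

```text
((591.5125732421875, 189.76333618164062), (163.19932556152344, 52.69861602783203), 8.14515495300293)
(303, 82, 46, 137)
100 [303 348] [[649.7, 224.8], [657.4, 172.8]]
130 [295 347] [[615.4, 230.0], [624.4, 168.2]]
160 [295 346] [[580.1, 225.9], [589.3, 163.3]]
185 [304 346] [[550.6, 211.2], [558.4, 157.9]]
46.98471771169349
[421 427 424 426 424 429 428 405 350 342 344 328 256 173 138 131] [652 656 654 651 654 642 639 721 765 765]
```

Emit:
send_rows:
  rows:
    - {"x": 0.1, "y": 0.017, "z": 0.1, "ax": 0, "ay": 0, "az": 0, "jaw": 1}
    - {"x": 0.16, "y": 0.017, "z": 0.35, "ax": 0, "ay": 0, "az": 0, "jaw": 1}
    - {"x": 0.16, "y": 0.017, "z": 0.6, "ax": 0, "ay": 0, "az": 0, "jaw": 1}
    - {"x": 0.16, "y": 0.017, "z": 0.75, "ax": 0, "ay": 0, "az": 0, "jaw": 1}
    - {"x": 0.16, "y": 0.017, "z": 0.85, "ax": 0, "ay": 0, "az": 0, "jaw": 1}
    - {"x": 0.16, "y": 0.017, "z": 0.89, "ax": 0, "ay": 0, "az": 0, "jaw": 1}
    - {"x": 0.16, "y": 0.017, "z": 0.92, "ax": 0, "ay": 0, "az": 0, "jaw": 1}
    - {"x": 0.16, "y": 0.017, "z": 0.93, "ax": 0, "ay": 0, "az": 0, "jaw": 1}
    - {"x": 0.16, "y": 0.017, "z": 0.93, "ax": 0, "ay": 0, "az": 0, "jaw": 1}
    - {"x": 0.16, "y": 0.017, "z": 0.93, "ax": 0, "ay": 0, "az": 0, "jaw": 1}

```text
time: 6.45
tool_pos: [591.5, 190.1, 41.3]
tcp_rot: [3.142, -0.001, 0.147]
contact_force: [0.1, -0.6, 0.3]
grip_width: 91.9
finger_force: 0.0
```

Emit:
send_rows:
  rows:
    - {"x": 0, "y": 0, "z": 0, "ax": 0, "ay": 0, "az": 0, "jaw": 0.3}
    - {"x": 0, "y": 0, "z": 0, "ax": 0, "ay": 0, "az": 0, "jaw": 0.15}
    - {"x": 0, "y": 0, "z": 0, "ax": 0, "ay": 0, "az": 0, "jaw": 0}
    - {"x": 0, "y": 0, "z": 0, "ax": 0, "ay": 0, "az": 0, "jaw": -0.2}
    - {"x": 0, "y": 0, "z": 0, "ax": 0, "ay": 0, "az": 0, "jaw": -0.5}
    - {"x": 0, "y": 0, "z": 0, "ax": 0, "ay": 0, "az": 0, "jaw": -1}
    - {"x": 0, "y": 0, "z": 0, "ax": 0, "ay": 0, "az": 0, "jaw": -1}
    - {"x": 0, "y": 0, "z": 0, "ax": 0, "ay": 0, "az": 0, "jaw": -1}
    - {"x": 0, "y": 0, "z": 0, "ax": 0, "ay": 0, "az": 0, "jaw": -1}
    - {"x": 0, "y": 0, "z": 0, "ax": 0, "ay": 0, "az": 0, "jaw": -1}

```text
time: 7.7
tool_pos: [591.1, 190.0, 40.6]
tcp_rot: [3.141, 0.0, 0.147]
contact_force: [0.5, -0.8, 0.1]
grip_width: 48.5
finger_force: 30.0
```

Emit:
send_rows:
  rows:
    - {"x": 0, "y": 0, "z": -0.01, "ax": 0, "ay": 0, "az": 0, "jaw": -1}
    - {"x": 0, "y": 0, "z": -0.03, "ax": 0, "ay": 0, "az": 0, "jaw": -1}
    - {"x": 0, "y": 0, "z": -0.07, "ax": 0, "ay": 0, "az": 0, "jaw": -1}
    - {"x": 0, "y": 0, "z": -0.14, "ax": 0, "ay": 0, "az": 0, "jaw": -1}
    - {"x": 0, "y": 0, "z": -0.22, "ax": 0, "ay": 0, "az": 0, "jaw": -1}
    - {"x": 0, "y": 0, "z": -0.3, "ax": 0, "ay": 0, "az": 0, "jaw": -1}
    - {"x": 0, "y": 0, "z": -0.38, "ax": 0, "ay": 0, "az": 0, "jaw": -1}
    - {"x": 0, "y": 0, "z": -0.44, "ax": 0, "ay": 0, "az": 0, "jaw": -1}
    - {"x": 0, "y": 0, "z": -0.47, "ax": 0, "ay": 0, "az": 0, "jaw": -1}
    - {"x": 0, "y": 0, "z": -0.47, "ax": 0, "ay": 0, "az": 0, "jaw": -1}

```text
time: 8.95
tool_pos: [591.2, 190.0, 134.9]
tcp_rot: [3.141, -0.0, 0.147]
contact_force: [0.0, 0.2, -1.3]
grip_width: 49.4
finger_force: 30.0
```

```bash
python3 - <<'E'
from h import *
import pickle
o=bot.get_obs();print(o["grip_width"],o["contact_force"]);im,D=bot.capture("wrist");pickle.dump((o,im,D),open("w3.pkl","wb"))
i2,_=bot.capture("side");i2=cv2.resize(i2[200:300,230:430],(640,320))
cv2.imwrite("pics/w3.png",cv2.resize(np.vstack([im[:240],i2]),(640,560))[:,:,::-1])
rel([470,-190,135],0.08)
E
```

```text
49.387165271838015 [ 0.01814767  0.18744076 -1.27131   ]
shift [-0.875   1.7911 -0.0033] turn [0.0002 0.001  0.0635]
```

View pics/w3.png

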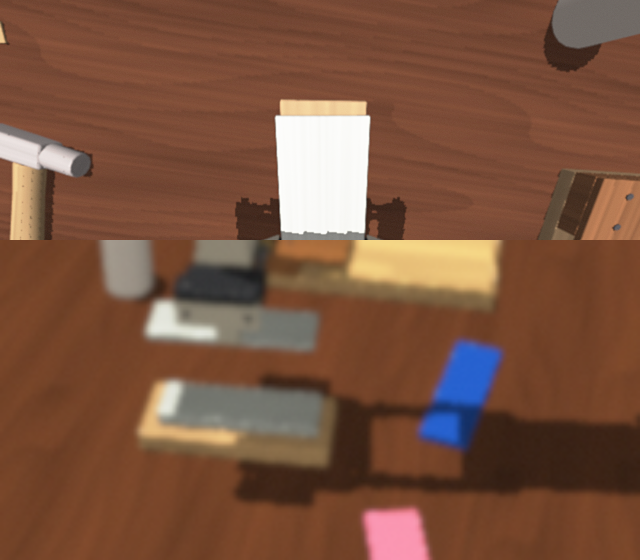

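The strip is held level and the lower two strips are still in place on the offcut. Next I carry it to the roof.

Emit:
send_rows:
  rows:
    - {"x": -0.1, "y": 0.15, "z": 0, "ax": 0, "ay": 0, "az": 0, "jaw": -1}
    - {"x": -0.2, "y": 0.35, "z": 0, "ax": 0, "ay": 0, "az": 0, "jaw": -1}
    - {"x": -0.3, "y": 0.55, "z": 0, "ax": 0, "ay": 0, "az": 0, "jaw": -1}
    - {"x": -0.4, "y": 0.75, "z": 0, "ax": 0, "ay": 0, "az": 0, "jaw": -1}
    - {"x": -0.5, "y": 0.9, "z": 0, "ax": 0, "ay": 0, "az": 0, "jaw": -1}
    - {"x": -0.5, "y": 1, "z": 0, "ax": 0, "ay": 0, "az": 0, "jaw": -1}
    - {"x": -0.5, "y": 1, "z": 0, "ax": 0, "ay": 0, "az": 0, "jaw": -1}
    - {"x": -0.5, "y": 1, "z": 0, "ax": 0, "ay": 0, "az": 0, "jaw": -1}
    - {"x": -0.5, "y": 1, "z": 0, "ax": 0, "ay": 0, "az": 0, "jaw": -1}
    - {"x": -0.5, "y": 1, "z": 0, "ax": 0, "ay": 0, "az": 0, "jaw": -1}

```text
time: 10.3
tool_pos: [521.5, -21.7, 134.6]
tcp_rot: [-3.142, 0.0, 0.148]
contact_force: [-0.2, 0.0, -1.4]
grip_width: 49.2
finger_force: 30.0
```

```bash
python3 - <<'E'
from h import *
import pickle
m=bot.camera_model("wrist");o,im,D=pickle.load(open("w3.pkl","rb"))
hsv=cv2.cvtColor(im,cv2.COLOR_RGB2HSV);M=((hsv[...,1]<40)&(hsv[...,2]>180)).astype(np.uint8)*255
M[:, :260]=0;M[:,385:]=0
R=Ro.from_euler('xyz',o["tcp_rot"]).as_matrix()
for row in(120,150,190,215,230):
    k=np.flatnonzero(M[row]);P=onplane(m,[(k[0]-.5,row),(k[-1]+.5,row)],o["tool_pos"][2]+5.2,o);print(row,((P-o["tool_pos"])@R).round(1).tolist())
for c in(285,320,360):
    r=np.flatnonzero(M[:300,c])[0];P=onplane(m,[(c,r-.5)],o["tool_pos"][2]+5.2,o);print("end",((P-o["tool_pos"])@R).round(1).tolist())
W=world(m,D,o);q=(W-o["tool_pos"])@R;print("top face z tool near far / near",np.median(q[120:135,290:360,2]),np.median(q[200:225,290:360,2]))
rel([442.3,-192.8,70],0.079)
E
```

```text
120 [[78.7, -25.1, -5.2], [78.6, 25.0, -5.2]]
150 [[63.0, -24.8, -5.2], [62.9, 24.7, -5.2]]
190 [[40.4, -24.9, -5.2], [40.4, 25.3, -5.2]]
215 [[25.2, -25.0, -5.2], [25.1, 24.8, -5.2]]
230 [[15.6, -24.9, -5.2], [15.6, 25.3, -5.2]]
end [[80.9, -19.5, -5.2]]
end [[80.9, -1.1, -5.2]]
end [[80.9, 19.9, -5.2]]
top face z tool near far / near -6.260953380501834 -6.302534592137389
shift [-0.5176  0.7879  0.3231] turn [-0.      0.0001  0.0656]
```

Emit:
send_rows:
  rows:
    - {"x": -0.1, "y": 0.15, "z": 0, "ax": 0, "ay": 0, "az": 0, "jaw": -1}
    - {"x": -0.2, "y": 0.35, "z": 0, "ax": 0, "ay": 0, "az": 0.02, "jaw": -1}
    - {"x": -0.35, "y": 0.55, "z": 0.05, "ax": 0, "ay": 0, "az": 0.04, "jaw": -1}
    - {"x": -0.45, "y": 0.7, "z": 0.1, "ax": 0, "ay": 0, "az": 0.06, "jaw": -1}
    - {"x": -0.515, "y": 0.788, "z": 0.2, "ax": 0, "ay": 0, "az": 0.066, "jaw": -1}
    - {"x": -0.515, "y": 0.788, "z": 0.3, "ax": 0, "ay": 0, "az": 0.066, "jaw": -1}
    - {"x": -0.515, "y": 0.788, "z": 0.325, "ax": 0, "ay": 0, "az": 0.066, "jaw": -1}
    - {"x": -0.515, "y": 0.788, "z": 0.325, "ax": 0, "ay": 0, "az": 0.066, "jaw": -1}
    - {"x": -0.515, "y": 0.788, "z": 0.325, "ax": 0, "ay": 0, "az": 0.066, "jaw": -1}
    - {"x": -0.515, "y": 0.788, "z": 0.325, "ax": 0, "ay": 0, "az": 0.066, "jaw": -1}

```text
time: 11.55
tool_pos: [443.0, -193.4, 70.4]
tcp_rot: [3.141, -0.001, 0.078]
contact_force: [0.2, 0.5, -0.7]
grip_width: 49.7
finger_force: 30.0
```

```bash
python3 - <<'E'
from h import *
import pickle
o=bot.get_obs();print(o["tool_pos"],o["tcp_rot"]);im,D=bot.capture("wrist");pickle.dump((o,im,D),open("w4.pkl","wb"))
cv2.imwrite("pics/w4.png",im[:,:,::-1])
E
```

```text
[ 443.01974789 -193.36071722   70.36395741] [ 3.14069971e+00 -1.04430372e-03  7.80415432e-02]
```

View pics/w4.png

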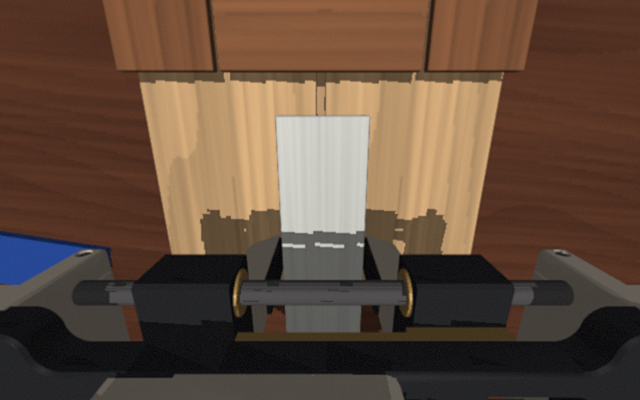

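The strip's leading end is at row 115, columns 276–370. The joint is visible at column ~321 in rows 75–114, and the middle shingle's edge is at row ~70, columns 213–428. All of it is well aligned.

```bash
python3 - <<'E'
from h import *
import pickle
m=bot.camera_model("wrist");o,im,D=pickle.load(open("w4.pkl","rb"));g=im.sum(2).astype(int)
for r in(84,90,98,106): print(r,g[r,312:331].tolist())
for c in(260,300,350,400): print(c,g[62:80,c].tolist())
for r in(40,60): print(r,g[r,206:222].tolist(),g[r,420:436].tolist())
R=Ro.from_euler('xyz',o["tcp_rot"]).as_matrix()
t=lambda uv,z:((onplane(m,uv,z,o)-o["tool_pos"])@R).round(1)[:,:2].tolist()
print("joint",t([(321,84),(321,106)],28),"edge40",t([(230,71),(322,71),(410,71)],40),t([(322,70),(322,72)],40),"gaps48",t([(213,50),(428,50)],48),"strip",t([(276,118),(370,118),(322,114.5)],75.6))
W=world(m,D,o);print(np.median(W[20:60,240:400,2]),np.median(W[90:110,240:270,2]))
E
```

```text
84 [500, 508, 510, 434, 266, 208, 215, 227, 223, 216, 214, 212, 209, 286, 439, 496, 505, 505, 494]
90 [500, 512, 502, 417, 296, 414, 456, 454, 452, 451, 443, 444, 411, 336, 434, 492, 496, 494, 485]
98 [495, 505, 492, 411, 315, 415, 454, 458, 445, 442, 449, 416, 273, 288, 436, 488, 496, 490, 480]
106 [502, 508, 497, 422, 317, 418, 447, 443, 446, 442, 451, 419, 275, 296, 437, 494, 496, 485, 482]
260 [274, 281, 283, 278, 283, 271, 277, 252, 186, 110, 162, 232, 248, 248, 250, 245, 242, 245]
300 [279, 284, 283, 284, 282, 277, 266, 254, 191, 109, 148, 217, 220, 220, 225, 219, 217, 216]
350 [273, 288, 278, 286, 287, 276, 277, 246, 188, 124, 173, 239, 253, 238, 247, 240, 245, 246]
400 [279, 279, 280, 285, 282, 272, 277, 252, 188, 119, 150, 211, 220, 220, 217, 221, 220, 219]
40 [287, 298, 271, 238, 145, 83, 94, 113, 179, 247, 288, 305, 294, 300, 291, 292] [275, 276, 281, 280, 260, 250, 215, 138, 100, 81, 123, 210, 262, 278, 278, 277]
60 [283, 289, 287, 294, 282, 242, 168, 105, 91, 114, 169, 229, 268, 283, 281, 278] [276, 280, 273, 254, 218, 126, 83, 86, 147, 222, 268, 272, 281, 280, 283, 273]
joint [[100.2, -0.8], [86.4, -0.8]] edge40 [[106.6, -56.9], [106.6, -0.1], [106.6, 54.3]] [[107.2, -0.1], [106.1, -0.1]] gaps48 [[116.7, -63.1], [116.7, 61.3]] strip [[79.7, -24.2], [79.7, 25.2], [81.4, -0.0]]
48.966020974976374 28.982360974768824
```

Emit:
send_rows:
  rows:
    - {"x": 0, "y": -0.004, "z": 0.05, "ax": 0, "ay": 0, "az": 0, "jaw": -1}
    - {"x": 0, "y": -0.004, "z": 0.1, "ax": 0, "ay": 0, "az": 0, "jaw": -1}
    - {"x": 0, "y": -0.004, "z": 0.14, "ax": 0, "ay": 0, "az": 0, "jaw": -1}
    - {"x": 0, "y": -0.004, "z": 0.17, "ax": 0, "ay": 0, "az": 0, "jaw": -1}
    - {"x": 0, "y": -0.004, "z": 0.18, "ax": 0, "ay": 0, "az": 0, "jaw": -1}
    - {"x": 0, "y": -0.004, "z": 0.185, "ax": 0, "ay": 0, "az": 0, "jaw": -1}
    - {"x": 0, "y": -0.004, "z": 0.19, "ax": 0, "ay": 0, "az": 0, "jaw": -1}
    - {"x": 0, "y": -0.004, "z": 0.19, "ax": 0, "ay": 0, "az": 0, "jaw": -1}
    - {"x": 0, "y": -0.004, "z": 0.19, "ax": 0, "ay": 0, "az": 0, "jaw": -1}
    - {"x": 0, "y": -0.004, "z": 0.19, "ax": 0, "ay": 0, "az": 0, "jaw": -1}

```text
time: 12.85
tool_pos: [442.5, -192.6, 31.8]
tcp_rot: [3.141, -0.0, 0.077]
contact_force: [-1.2, 0.5, -1.3]
grip_width: 49.4
finger_force: 30.0
```

Emit:
send_rows:
  rows:
    - {"x": 0.02, "y": 0, "z": 0, "ax": 0, "ay": 0, "az": 0, "jaw": -1}
    - {"x": 0.04, "y": 0, "z": 0, "ax": 0, "ay": 0, "az": 0, "jaw": -1}
    - {"x": 0.06, "y": 0, "z": 0, "ax": 0, "ay": 0, "az": 0, "jaw": -1}
    - {"x": 0.08, "y": 0, "z": 0, "ax": 0, "ay": 0, "az": 0, "jaw": -1}
    - {"x": 0.1, "y": 0, "z": 0, "ax": 0, "ay": 0, "az": 0, "jaw": -1}
    - {"x": 0.12, "y": 0, "z": 0, "ax": 0, "ay": 0, "az": 0, "jaw": -1}
    - {"x": 0.14, "y": 0, "z": 0, "ax": 0, "ay": 0, "az": 0, "jaw": -1}
    - {"x": 0.16, "y": 0, "z": 0, "ax": 0, "ay": 0, "az": 0, "jaw": -1}
    - {"x": 0.16, "y": 0, "z": 0, "ax": 0, "ay": 0, "az": 0, "jaw": -1}
    - {"x": 0.16, "y": 0, "z": 0, "ax": 0, "ay": 0, "az": 0, "jaw": -1}

```text
time: 14.1
tool_pos: [474.2, -190.1, 31.7]
tcp_rot: [-3.142, 0.0, 0.078]
contact_force: [0.1, 0.5, -1.3]
grip_width: 49.4
finger_force: 30.0
```

No contact so far, with the tip about 6 mm under. I slide in the rest of the way.

Emit:
send_rows:
  rows:
    - {"x": 0.015, "y": 0, "z": 0, "ax": 0, "ay": 0, "az": 0, "jaw": -1}
    - {"x": 0.03, "y": 0, "z": 0, "ax": 0, "ay": 0, "az": 0, "jaw": -1}
    - {"x": 0.045, "y": 0, "z": 0, "ax": 0, "ay": 0, "az": 0, "jaw": -1}
    - {"x": 0.06, "y": 0, "z": 0, "ax": 0, "ay": 0, "az": 0, "jaw": -1}
    - {"x": 0.075, "y": 0, "z": 0, "ax": 0, "ay": 0, "az": 0, "jaw": -1}
    - {"x": 0.09, "y": 0, "z": 0, "ax": 0, "ay": 0, "az": 0, "jaw": -1}
    - {"x": 0.105, "y": 0, "z": 0, "ax": 0, "ay": 0, "az": 0, "jaw": -1}
    - {"x": 0.12, "y": 0, "z": 0, "ax": 0, "ay": 0, "az": 0, "jaw": -1}
    - {"x": 0.12, "y": 0, "z": 0, "ax": 0, "ay": 0, "az": 0, "jaw": -1}
    - {"x": 0.12, "y": 0, "z": 0, "ax": 0, "ay": 0, "az": 0, "jaw": -1}

```text
time: 15.35
tool_pos: [498.2, -188.2, 31.7]
tcp_rot: [3.142, 0.0, 0.077]
contact_force: [-0.1, -0.0, -0.6]
grip_width: 49.8
finger_force: 30.0
```

Emit:
send_rows:
  rows:
    - {"x": 0, "y": 0, "z": 0.002, "ax": 0, "ay": 0, "az": 0, "jaw": -1}
    - {"x": 0, "y": 0, "z": 0.004, "ax": 0, "ay": 0, "az": 0, "jaw": -1}
    - {"x": 0, "y": 0, "z": 0.005, "ax": 0, "ay": 0, "az": 0, "jaw": -1}
    - {"x": 0, "y": 0, "z": 0.006, "ax": 0, "ay": 0, "az": 0, "jaw": -1}
    - {"x": 0, "y": 0, "z": 0.006, "ax": 0, "ay": 0, "az": 0, "jaw": -1}
    - {"x": 0, "y": 0, "z": 0.006, "ax": 0, "ay": 0, "az": 0, "jaw": -1}
    - {"x": 0, "y": 0, "z": 0.006, "ax": 0, "ay": 0, "az": 0, "jaw": -1}
    - {"x": 0, "y": 0, "z": 0.006, "ax": 0, "ay": 0, "az": 0, "jaw": -1}
    - {"x": 0, "y": 0, "z": 0.006, "ax": 0, "ay": 0, "az": 0, "jaw": -1}
    - {"x": 0, "y": 0, "z": 0.006, "ax": 0, "ay": 0, "az": 0, "jaw": -1}

```text
time: 16.6
tool_pos: [498.3, -188.3, 30.6]
tcp_rot: [3.141, 0.0, 0.077]
contact_force: [-1.5, 0.1, 3.8]
grip_width: 49.2
finger_force: 30.0
```

Emit:
send_rows:
  rows:
    - {"x": 0, "y": 0, "z": 0.001, "ax": 0, "ay": 0, "az": 0, "jaw": -1}
    - {"x": 0, "y": 0, "z": 0.002, "ax": 0, "ay": 0, "az": 0, "jaw": -1}
    - {"x": 0, "y": 0, "z": 0.002, "ax": 0, "ay": 0, "az": 0, "jaw": -1}
    - {"x": 0, "y": 0, "z": 0.002, "ax": 0, "ay": 0, "az": 0, "jaw": -1}
    - {"x": 0, "y": 0, "z": 0.002, "ax": 0, "ay": 0, "az": 0, "jaw": -1}
    - {"x": 0, "y": 0, "z": 0.002, "ax": 0, "ay": 0, "az": 0, "jaw": -1}
    - {"x": 0, "y": 0, "z": 0.002, "ax": 0, "ay": 0, "az": 0, "jaw": -1}
    - {"x": 0, "y": 0, "z": 0.002, "ax": 0, "ay": 0, "az": 0, "jaw": -1}
    - {"x": 0, "y": 0, "z": 0.002, "ax": 0, "ay": 0, "az": 0, "jaw": -1}
    - {"x": 0, "y": 0, "z": 0.002, "ax": 0, "ay": 0, "az": 0, "jaw": -1}

```text
time: 17.85
tool_pos: [498.3, -188.3, 30.6]
tcp_rot: [3.141, -0.0, 0.077]
contact_force: [-2.9, 1.0, 8.4]
grip_width: 49.3
finger_force: 30.0
```

```bash
python3 - <<'E'
from h import *
o=bot.get_obs();m=bot.camera_model("wrist");print(o["contact_force"],o["moment"],o["tool_pos"])
im,D=bot.capture("wrist");i2,D2=bot.capture("top")
R=Ro.from_euler('xyz',o["tcp_rot"]).as_matrix();W=world(m,D,o);q=(W-o["tool_pos"])@R
g=im.sum(2).astype(int)
for c in(240,280,320,360,400): print(c,np.abs(np.diff(g[100:180,c])).argsort()[-4:]+100)
print("shingle z",[np.median(W[r-3:r+3,250:390,2]).round(1) for r in(20,50,80)])
s=cv2.resize(i2[190:280,330:430],(500,450));cv2.imwrite("pics/w5.png",np.vstack([im[:260],np.pad(s[:330],((0,0),(0,140),(0,0)))])[:,:,::-1])
E
```

```text
[-2.85295039  0.9632339   8.41010331] [ 0.19121421  0.53913751 -0.0161424 ] [ 498.29688314 -188.31047368   30.59416867]
240 [113 176 178 177]
280 [105 176 178 177]
320 [114 176 178 177]
360 [175 176 178 177]
400 [135 175 177 178]
shingle z [np.float64(49.0), np.float64(48.9), np.float64(48.9)]
```

View pics/w5.png

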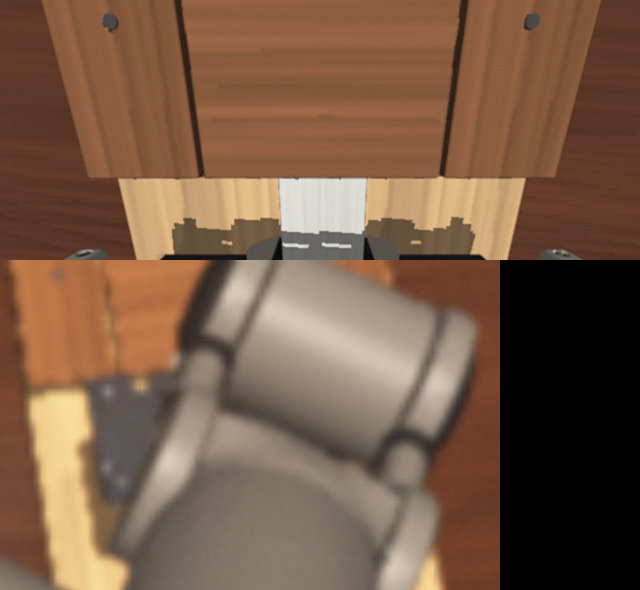

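The strip sits at columns 280–366, centred between the shingle gaps at 202 and 442. The shingle is flat, with its edge at row 177.5. I check the depth under the shingle and hand in if it is in range.

```bash
python3 - <<'E'
from h import *
o=bot.get_obs();m=bot.camera_model("wrist");R=Ro.from_euler('xyz',o["tcp_rot"]).as_matrix()
e=((onplane(m,[(240,177.5),(323,177.5),(400,177.5)],48,o)-o["tool_pos"])@R)[:,0];print(e)
u=80.9-e[1];print("under",u)
if 25<u<37 and o["contact_force"][2]>6: print(bot.close_job())
E
```

```text
[50.49903635 50.49234461 50.48034431]
under 30.40765539258127
the job is handed in; nothing more can be done
None
```

The job is handed in: the top strip is held about 30 mm under the middle shingle (by wrist-camera measurement), centred on the joint and pressed with about 10 N. The shingle did not lift, and the judge returned no verdict.

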